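# Restock the ampoule feed lane from the tilting holder

## Robot

A 7-joint arm with a two-finger parallel gripper is mounted at the origin on a cart in front of the work surface, level with it; the furniture and walls round the work are solid. World frame = base frame: x ahead of the robot, y to its left, z up, the work surface at z = 0. Lengths are in m, angles in degrees, forces in N, time in s.
With the tool pointing down it reaches from about 0.425 to 0.925 m from the base axis. Payload 6.8 kg.
Tool frame: the origin (TCP) lies on the centre line of the jaws, within the pads' length; the fingertips stand 22 mm ahead of it and the grasp point (between the pads) lies 3 mm ahead of it; z points along the fingers, y is the line along which they close (so a half turn about z gives the same grasp; the last joint's range is limited). The gripper opens to 85 mm and grips with 20 to 120 N. Pads are 22 mm wide; open, the fingers measure 114 mm over their backs; the gripper's body (76 mm by 85 mm) begins 54 mm behind the grasp point. The pads swing forward as they close: fully open they stand 13 mm farther back than shut.
Start: joints at [63.02, 27.33, 1.283, 89.118, -0.659, 63.558, -4.761], TCP at [0.24, -0.631, 0.253] pointing down, gripper open.
Joint ranges: [-169.35, 169.35], [-19.33, 120.38], [-80.79, 83.38], [13.8, 139.57], [-78.32, 258.32], [9.67, 109.79], [-169.56, 169.56]. Speed limits (degrees/s): [136.94, 136.94, 180, 180, 180, 180, 180].

## Interface

Orientations are given as a 3x3 rotation matrix whose columns are the frame's x, y, z axes.
In Python, from workcell import bot gives the robot as it stands.
- The arm moves only by the tool step_arm, never from a script. Its argument "steps" is a list that holds one entry, the list of rows, each a list of 6 numbers: the shift along the world's x, y, z in cm, then the turn, a rotation vector about the world's x, y, z in degrees. A call has exactly 5 rows; each row shifts and turns the commanded pose from where the row before left it; what a row does not reach is not made up. A row lasts 1/8 s, in which the tool goes at most 62.5 mm and 10.7 degrees, less where a joint would pass 70% of its speed; a pose out of reach is approached as far as the arm can. A call is refused whole if a number of a shift passes 6.25 or a number of a turn 10.7, either way. A call with a gripper value outside its range is refused whole. "claw" is the finger opening in cm, from 0 to 8.54, set as the call begins (left out, the last holds). The fingers move at their own pace and stop on an object; the grip force is fixed at half the most. Time passes only in rows, so rows that do not move let the fingers close, or fill a call up. It gives the time, the measured TCP pose, the force, the opening and the grip force at its end, in the units of the state.
- bot.state(): the state, without advancing time (a new reading comes with each control period).
- bot.capture(name): name is "scene" or "top"; returns a dict with "frame" (480x640x3 uint8, red, green, blue), "vertical_fov" (degrees; the focal length in pixels is half the picture's height over the tangent of half this angle, whatever the lens; pixels are square), "cx", "cy" (the principal point, pixels), "D" ([k1, k2, p1, p2, k3] as OpenCV has them; the pictures are not rectified), "T" (4x4, takes a point from camera to world coordinates). Camera axes: x right, y down, z forward; pixel columns grow to the right and rows downward; lengths in m; the calibration is good to about 2 mm. A picture is of the moment at which its call begins. There is no depth.
- bot.job_done(): hands the job in; it is judged then, once.
The state is a dict: "time": time; "joint_pos": joint angles; "qvel": joint speeds; "joint_efforts": joint torques, N m; "ee_pos": TCP position; "orientation": TCP orientation; "wrist_force": force on the tool from outside, world axes, zero at the start; "moment": the same for the moment, N m; "gripper_width": finger opening in m; "grasp_force": force on a finger pad.
Only numpy, scipy, OpenCV 4.12 (cv2) and the standard library are available. Lean on these libraries where they do the work, as an engineer would, in place of code of your own. Each camera call takes 0.05 s, during which the arm holds its last target. There are 200 camera calls.

## Task

Some of the three tall tubes of the holder hold a saline ampoule that stands too deep to be gripped: tip each such tube over so that its ampoule slides out into the catch tray, set the tube upright again, and lay the ampoule lengthwise in the feed lane, behind the one that waits there short of the stop. When all the ampoules are in the lane, and not before, push the whole row from its tail along the lane as one block until the front one rests against the end stop and all lie end to end without gaps. Finish with every tube upright, and leave the two loose pouches alone.

Things in the scene. Friction and masses are not known exactly. Their poses are not given: they have to be found in the camera images.
- amp1: clear soft-plastic saline ampoule, treat as a rigid cylinder 18 mm in diameter, 61 mm long, 20 g (with flat twist-off wings at one end). Origin: centre of its base; z runs along its length to the wings. If present it stands at the start in the right (y = -70 mm in the stand's frame) tube, its top 59 mm below the mouth; may be absent (None). After sliding out it may lie, lean on the chute or even stand on end.
- amp1_mid (a point): middle of amp1's length, on its axis (axes as the ampoule's)
- tube1 (a joint): tilt of the right (y = -70 mm in the stand's frame) tube on its trunnion: 0 upright (stop), grows as the mouth swings over towards the tray (the stand's -x) to the end stop at 2.35 rad, mouth steeply down. 0.08 N m friction: stays where left. An ampoule slides out only near full tilt
- tube1_mouth (a point): centre of the mouth of the right (y = -70 mm in the stand's frame) tube, moves with it; its z axis points out along the tube. Clear square tube, 30 mm outside, 23 mm inside, 130 mm long (mouth at z = 220 mm when upright), hinge axis 90 mm below the mouth. On its two sides (+-y), 15 mm below the mouth, white round studs 10 mm across stick out 4 mm (38 mm over both): pinched there it pivots freely between the fingers
- amp2: clear soft-plastic saline ampoule, treat as a rigid cylinder 18 mm in diameter, 61 mm long, 20 g (with flat twist-off wings at one end). Origin: centre of its base; z runs along its length to the wings. If present it stands at the start in the middle tube, its top 59 mm below the mouth; may be absent (None). After sliding out it may lie, lean on the chute or even stand on end.
- amp2_mid (a point): middle of amp2's length, on its axis (axes as the ampoule's)
- tube2 (a joint): tilt of the middle tube on its trunnion: 0 upright (stop), grows as the mouth swings over towards the tray (the stand's -x) to the end stop at 2.35 rad, mouth steeply down. 0.08 N m friction: stays where left. An ampoule slides out only near full tilt
- tube2_mouth (a point): centre of the mouth of the middle tube, moves with it; its z axis points out along the tube. Clear square tube, 30 mm outside, 23 mm inside, 130 mm long (mouth at z = 220 mm when upright), hinge axis 90 mm below the mouth. On its two sides (+-y), 15 mm below the mouth, white round studs 10 mm across stick out 4 mm (38 mm over both): pinched there it pivots freely between the fingers
- amp3: clear soft-plastic saline ampoule, treat as a rigid cylinder 18 mm in diameter, 61 mm long, 20 g (with flat twist-off wings at one end). Origin: centre of its base; z runs along its length to the wings. If present it stands at the start in the left (y = +70 mm in the stand's frame) tube, its top 59 mm below the mouth; may be absent (None). After sliding out it may lie, lean on the chute or even stand on end.
- amp3_mid (a point): middle of amp3's length, on its axis (axes as the ampoule's)
- tube3 (a joint): tilt of the left (y = +70 mm in the stand's frame) tube on its trunnion: 0 upright (stop), grows as the mouth swings over towards the tray (the stand's -x) to the end stop at 2.35 rad, mouth steeply down. 0.08 N m friction: stays where left. An ampoule slides out only near full tilt
- tube3_mouth (a point): centre of the mouth of the left (y = +70 mm in the stand's frame) tube, moves with it; its z axis points out along the tube. Clear square tube, 30 mm outside, 23 mm inside, 130 mm long (mouth at z = 220 mm when upright), hinge axis 90 mm below the mouth. On its two sides (+-y), 15 mm below the mouth, white round studs 10 mm across stick out 4 mm (38 mm over both): pinched there it pivots freely between the fingers
- stand: fixed white stand. Origin: on the desk under the hinge axis (along y, z = 130 mm); -x to the tray. Tubes at y = -70, 0, 70 mm; cheeks 6 mm thick at y = +-35, +-105 mm (x within 10 mm, to z = 142 mm); foot 50 mm high to x = -21 mm, then a 50-degree chute down to x = -49 mm. Tray to x = -173 mm, floor z = 16 mm, side rims and ribs (y = +-35 mm) to z = 20, front rim to z = 21 mm; an ampoule lies there with its axis at z = 25 mm
- lane: fixed aluminium feed lane, 46 mm wide (x), 360 mm long (y). Origin: centre of its underside. Floor z = 8 mm; two rails 20.5 mm apart up to z = 14 mm; grey end stop at +y (face at y = 170 mm, up to z = 28 mm); open at the -y end (y = -180 mm). Ampoules lie lengthwise in it, end to end, axis at z = 17 mm, so they stand out above the rails
- lane_stop (a point): point on the stop's face on the axis of lying ampoules (axes as the lane's: y points into the stop). An ampoule touching the stop has its middle 30.5 mm before this point
- amp_lane: clear soft-plastic saline ampoule, treat as a rigid cylinder 18 mm in diameter, 61 mm long, 20 g (with flat twist-off wings at one end). Origin: centre of its base; z runs along its length to the wings. Lies lengthwise in the lane from the start, its nearer end 35 to 60 mm short of the stop.
- amp_lane_mid (a point): middle of amp_lane's length, on its axis
- pouch_loose: loose sealed pouch with a needle set, 118 x 63 x 9 mm, lying on the desk left of the holder; bystander
- pouch_d: loose sealed pouch with a needle set, 103 x 56 x 9 mm, lying on the desk left of the lane; bystander
Mind the look-alikes: they are no part of the job. Leave any green or turquoise look-alike of the amp_lane alone.

How it is judged (in metres and radians):
On the way:
1. all ampoules lie in the lane while the front one is still at least 20 mm short of the stop (x of amp1_mid in the frame of lane_stop between -0.004 and 0.004 m and z of amp1_mid in the frame of lane_stop between -0.004 and 0.004 m and y of amp1_mid in the frame of lane_stop between -0.335 and 0 m and angle between the z axis of each of amp1, amp2, amp3, amp_lane and the y axis of lane, either way round below 0.12 rad and linear speed of each of amp1, amp2, amp3, amp_lane below 0.02 m/s and x of amp2_mid in the frame of lane_stop between -0.004 and 0.004 m and z of amp2_mid in the frame of lane_stop between -0.004 and 0.004 m and y of amp2_mid in the frame of lane_stop between -0.335 and 0 m and x of amp3_mid in the frame of lane_stop between -0.004 and 0.004 m and z of amp3_mid in the frame of lane_stop between -0.004 and 0.004 m and y of amp3_mid in the frame of lane_stop between -0.335 and 0 m and x of amp_lane_mid in the frame of lane_stop between -0.004 and 0.004 m and z of amp_lane_mid in the frame of lane_stop between -0.004 and 0.004 m and y of amp_lane_mid in the frame of lane_stop between -0.335 and 0 m and y of amp_lane_mid in the frame of lane_stop below -0.0505 m), for 0.2 s.
At the end, for the whole second after the job is handed in: All ampoules lie at rest lengthwise in the lane (axis within 4 mm of its middle and lying height, 0.12 rad of its direction), amp_lane within 4 mm of the stop, the others behind it end to end (gaps under 5 mm, 6 mm in all from amp_lane to a third), tubes upright within 0.15 rad (x of amp1_mid in the frame of lane_stop between -0.004 and 0.004 m and z of amp1_mid in the frame of lane_stop between -0.004 and 0.004 m and y of amp1_mid in the frame of lane_stop between -0.335 and 0 m and angle between the z axis of each of amp1, amp2, amp3, amp_lane and the y axis of lane, either way round below 0.12 rad and linear speed of each of amp1, amp2, amp3, amp_lane below 0.02 m/s and x of amp2_mid in the frame of lane_stop between -0.004 and 0.004 m and z of amp2_mid in the frame of lane_stop between -0.004 and 0.004 m and y of amp2_mid in the frame of lane_stop between -0.335 and 0 m and x of amp3_mid in the frame of lane_stop between -0.004 and 0.004 m and z of amp3_mid in the frame of lane_stop between -0.004 and 0.004 m and y of amp3_mid in the frame of lane_stop between -0.335 and 0 m and x of amp_lane_mid in the frame of lane_stop between -0.004 and 0.004 m and z of amp_lane_mid in the frame of lane_stop between -0.004 and 0.004 m and y of amp_lane_mid in the frame of lane_stop between -0.335 and 0 m and y of amp_lane_mid in the frame of lane_stop above -0.0345 m and distance between each of amp1_mid, amp2_mid, amp3_mid and amp_lane_mid below 0.189 m and distance between any of amp1_mid, amp2_mid, amp3_mid and amp_lane_mid below 0.066 m and (distance between amp1_mid and amp2_mid below 0.066 m or distance between amp1_mid and amp3_mid below 0.066 m or distance between amp1_mid and amp_lane_mid below 0.066 m) and (distance between amp2_mid and amp1_mid below 0.066 m or distance between amp2_mid and amp3_mid below 0.066 m or distance between amp2_mid and amp_lane_mid below 0.066 m) and (distance between amp3_mid and amp1_mid below 0.066 m or distance between amp3_mid and amp2_mid below 0.066 m or distance between amp3_mid and amp_lane_mid below 0.066 m) and value of joint each of tube1, tube2, tube3 below 0.15 rad); the robot touches nothing.
It fails at once if a loose pouch is moved more than 40 mm (distance of any of pouch_loose, pouch_d from where it was at the start of the episode above 0.04 m).
It fails at once if an ampoule falls off the desk (height (world z) of any of amp1_mid, amp2_mid, amp3_mid, amp_lane_mid below -0.03 m).
Of amp1, amp2, amp3 only 2 to 3 are there at a start; the rules pass over those that are not, and their reading is None.
At some moment in a run one of amp1, amp2, amp3 may be knocked a few centimetres aside while the robot is not near it.
Once in a run the grip may slacken for a moment while it holds something.
It also fails if it takes over 210 s, if anything falls off the work surface, if the arm or the gripper's body presses on something with over 40 N, if the wrist force passes 120 N, or if a joint passes its speed limit or range.

## Working session

There is one attempt and no reset: what is moved stays moved. The work goes in short steps, Python scripts to look and compute and a tool call to move; the robot and the scene stay as the last step left them, time stands still between calls to the robot, and variables do not carry over. Pictures are saved under pics/ and viewed, at most 14 in all, crops included, and the job is handed in when it is done.

Besides the shell and the picture viewer there is one more tool, called after "Emit:" as name(argument=value, ...) on one line, values as JSON. step_arm: Moves the arm, as the interface text tells. Its arguments: {"type":"object","properties":{"steps":{"type":"array"},"claw":{"type":"number"}},"required":["steps"]}

```bash
ls; mkdir -p pics; cat > h.py <<'E'
import numpy as np, cv2
from workcell import bot
def cap(n,save=None):
    c=bot.capture(n)
    f=240/np.tan(np.radians(c["vertical_fov"])/2)
    c["K"]=np.array([[f,0,c["cx"]],[0,f,c["cy"]],[0,0,1]]);c["D"]=np.array(c["D"],float);c["T"]=np.array(c["T"])
    if save: cv2.imwrite("pics/"+save+".png",c["frame"][:,:,::-1])
    return c
def ray(c,uv):
    p=cv2.undistortPoints(np.array([[uv]],float),c["K"],c["D"])[0,0]
    return c["T"][:3,3],c["T"][:3,:3]@np.array([p[0],p[1],1])
def onz(c,uv,z):
    o,d=ray(c,uv);return o+d*(z-o[2])/d[2]
def proj(c,P):
    Ti=np.linalg.inv(c["T"])
    return cv2.projectPoints(np.array(P,float).reshape(-1,3),cv2.Rodrigues(Ti[:3,:3])[0],Ti[:3,3],c["K"],c["D"])[0].reshape(-1,2)
E
python3 - <<'E'
from h import *
np.set_printoptions(precision=3,suppress=True)
for n in("scene","top"):
    c=cap(n,n+"0");print(n,c["vertical_fov"],c["T"],c["D"])
s=bot.state();print(s)
E
```

```text
pics
scene 53.85201982170561 [[-0.199 -0.831  0.52   0.07 ]
 [-0.98   0.17  -0.103  0.22 ]
 [-0.003 -0.53  -0.848  0.907]
 [ 0.     0.     0.     1.   ]] [-0.029  0.     0.     0.     0.   ]
top 45.811279295308104 [[-0.021 -0.984  0.176  0.343]
 [-1.     0.023  0.007  0.109]
 [-0.01  -0.176 -0.984  1.139]
 [ 0.     0.     0.     1.   ]] [0.037 0.    0.    0.    0.   ]
{'time': 0.1, 'joint_pos': array([63.02 , 27.372,  1.279, 89.172, -0.658, 63.558, -4.761]), 'qvel': array([-0.06 , -0.086,  0.112, -0.144, -0.023,  0.049,  0.015]), 'joint_efforts': array([  0.004, -59.776,   1.614, -28.195,   0.013,   0.005,   0.   ]), 'ee_pos': array([ 0.239, -0.631,  0.252]), 'orientation': array([[ 0.935,  0.355, -0.001],
       [ 0.355, -0.935,  0.001],
       [-0.   , -0.002, -1.   ]]), 'wrist_force': array([ 0.235, -0.134,  0.26 ]), 'moment': array([-0.008, -0.03 , -0.023]), 'grasp_force': 0.0, 'gripper_width': 0.0856388808427917}
```

View pics/scene0.png

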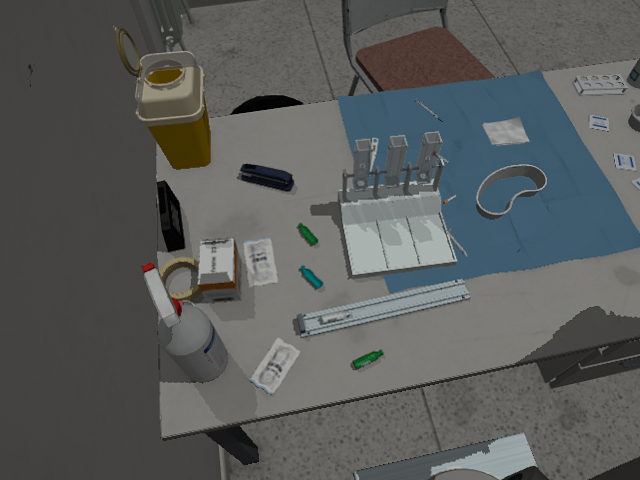

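View pics/top0.png

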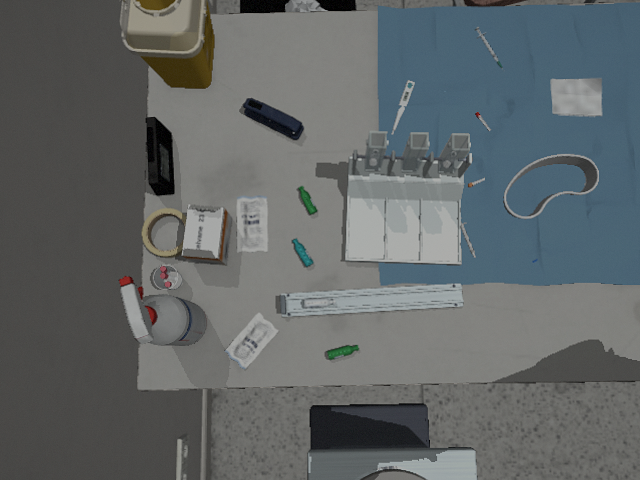

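```bash
python3 - <<'E'
import cv2,numpy as np
s=cv2.imread("pics/scene0.png");t=cv2.imread("pics/top0.png")
a=cv2.resize(s[125:285,330:465],None,fx=3,fy=3,interpolation=cv2.INTER_CUBIC)
b=cv2.resize(t[125:275,340:475],None,fx=2.9,fy=2.9,interpolation=cv2.INTER_CUBIC)
o=np.zeros((600,800,3),np.uint8);o[:480,:405]=a;o[:435,405:405+391]=b
cv2.imwrite("pics/c1.png",o)
a=cv2.resize(s[275:340,290:475],None,fx=4.2,fy=4.2,interpolation=cv2.INTER_CUBIC)
b=cv2.resize(t[275:325,270:470],None,fx=4,fy=4,interpolation=cv2.INTER_CUBIC)
o=np.zeros((480,800,3),np.uint8);o[:273,:777]=a;o[275:475,:800]=b
cv2.imwrite("pics/c2.png",o)
E
```

```text
Traceback (most recent call last):
ValueError: could not broadcast input array from shape (435,392,3) into shape (435,391,3)
```

```bash
python3 - <<'E'
import cv2,numpy as np
s=cv2.imread("pics/scene0.png");t=cv2.imread("pics/top0.png")
C=cv2.INTER_CUBIC
o=np.zeros((600,800,3),np.uint8);o[:480,:400]=cv2.resize(s[125:285,330:463],(400,480),interpolation=C);o[:440,400:]=cv2.resize(t[125:275,340:476],(400,440),interpolation=C)
cv2.imwrite("pics/c1.png",o)
o=np.zeros((480,800,3),np.uint8);o[:273]=cv2.resize(s[275:340,290:480],(800,273),interpolation=C);o[275:475]=cv2.resize(t[275:325,270:470],(800,200),interpolation=C)
cv2.imwrite("pics/c2.png",o)
E
```

```text
(no output)
```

View pics/c1.png

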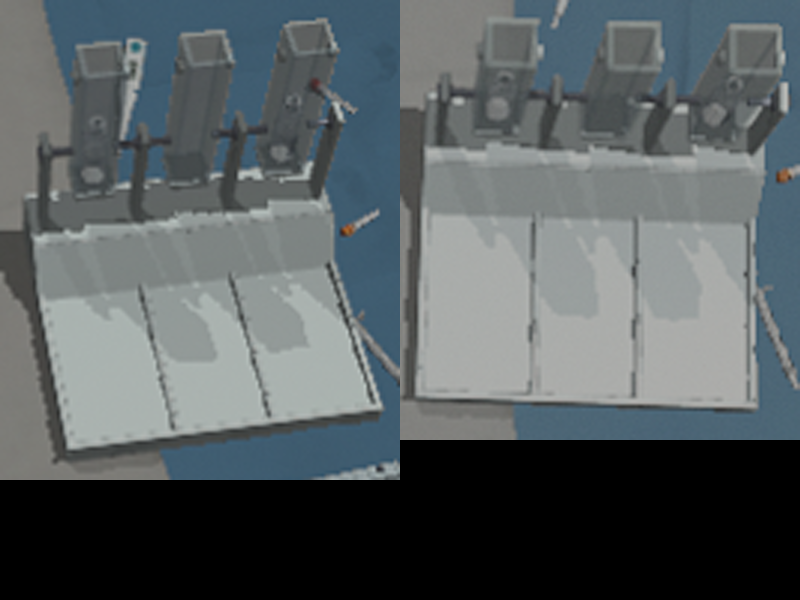

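View pics/c2.png

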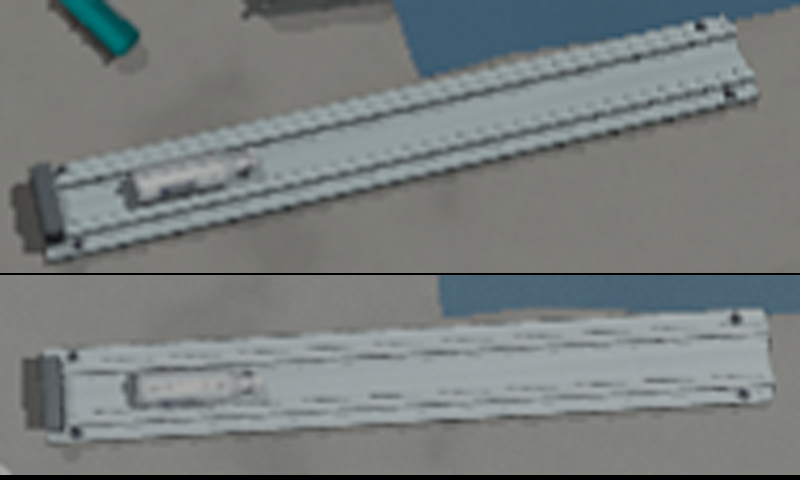

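```bash
python3 - <<'E'
from h import *
np.set_printoptions(precision=4,suppress=True)
s=cap("scene");t=cap("top")
S=lambda x,y:(330+x*133/400,125+y/3)
Tt=lambda x,y:(340+(x-400)*.34,125+y*.341)
LS=lambda x,y:(290+x*.2375,275+y*.238)
LT=lambda x,y:(270+x*.25,275+(y-275)*.25)
for nm,z,a,b in [("frontL",.021,(68,450),(417,397)),("frontR",.021,(380,408),(757,407)),
 ("m3",.22,(101,60),(512,42)),("m2",.22,(204,49),(633,44)),("m1",.22,(305,37),(754,46))]:
    print(nm,onz(s,S(*a),z)[:2],onz(t,Tt(*b),z)[:2])
for nm,z,a,b in [("endfar",.014,(726,17),(765,312)),("endnear",.014,(758,97),(772,402)),
 ("railfarstop",.014,(65,163),(68,350)),("railnearstop",.014,(50,262),(50,440)),
 ("stopTopfar",.028,(52,165),(60,353)),("stopTopNear",.028,(62,240),(62,428)),
 ("ampStopEnd",.017,(132,185),(133,389)),("ampWing",.017,(258,162),(258,383))]:
    print(nm,onz(s,LS(*a),z)[:2],onz(t,LT(*b),z)[:2])
E
```

```text
frontL [0.5127 0.0798] [0.5149 0.076 ]
frontR [ 0.5008 -0.1463] [ 0.503  -0.1524]
m3 [0.6877 0.0256] [0.6907 0.0215]
m2 [ 0.6836 -0.0428] [ 0.6876 -0.0479]
m1 [ 0.6807 -0.1112] [ 0.6844 -0.117 ]
endfar [ 0.46  -0.147] [ 0.4631 -0.1511]
endnear [ 0.4149 -0.1472] [ 0.4187 -0.1517]
railfarstop [0.4492 0.1924] [0.4518 0.1941]
railnearstop [0.4014 0.208 ] [0.4076 0.2034]
stopTopfar [0.4435 0.199 ] [0.449 0.197]
stopTopNear [0.4057 0.2009] [0.4125 0.1963]
ampStopEnd [0.4304 0.1631] [0.4315 0.162 ]
ampWing [0.4299 0.1016] [0.4331 0.1004]
```

Scene: tubes 3 (left, scene px 362,160) and 1 (right, 431,152) show a pale ampoule in their base, while the middle tube (397,155) is empty. amp_lane is in the lane at top px ~(318,303). The look-alikes are green at (307,234) and (368,358) and turquoise at (311,277), all off the lane, plus syringes; I'll leave these alone. So the job is amp1 and amp3, confirmed by the crop. I'm starting with tube 1.

Emit:
step_arm(steps=[[[2.95,3.44,1,0,0,-3.6],[2.95,3.44,1,0,0,-3.6],[2.95,3.44,1,0,0,-3.6],[2.95,3.44,1,0,0,-3.6],[2.95,3.44,0.8,0,0,-3.5]]], claw=5.0)

```text
time: 0.82
ee_pos: [0.3879, -0.4578, 0.3016]
orientation: [[0.999, 0.048, 0.0], [0.048, -0.999, -0.0], [0.0, 0.0, -1.0]]
wrist_force: [1.0, -0.7, 0.2]
gripper_width: 0.0498
grasp_force: 0.0
```

Emit:
step_arm(steps=[[[2.95,3.44,0,0,0,0],[2.95,3.44,0,0,0,0],[2.95,3.44,0,0,0,0],[2.95,3.44,0,0,0,0],[2.95,3.44,0,0,0,0]]])

```text
time: 1.45
ee_pos: [0.5353, -0.2859, 0.3012]
orientation: [[0.999, 0.05, -0.0], [0.05, -0.999, -0.0], [-0.0, 0.0, -1.0]]
wrist_force: [1.0, 0.0, -0.7]
gripper_width: 0.0498
grasp_force: 0.0
```

Emit:
step_arm(steps=[[[2.95,3.44,0,0,0,0],[2.95,3.44,0,0,0,0],[2.95,3.44,0,0,0,0],[2.95,3.44,0,0,0,0],[2.95,3.44,0,0,0,0]]])

```text
time: 2.08
ee_pos: [0.6828, -0.114, 0.3011]
orientation: [[0.999, 0.05, -0.0], [0.05, -0.999, -0.0], [-0.0, 0.0, -1.0]]
wrist_force: [0.6, -0.4, 0.4]
gripper_width: 0.05
grasp_force: 0.0
```

Emit:
step_arm(steps=[[[0,0,-2,0,0,0],[0,0,-2,0,0,0],[0,0,-1.3,0,0,0],[0,0,0,0,0,0],[0,0,0,0,0,0]]])

```text
time: 2.7
ee_pos: [0.6822, -0.1158, 0.249]
orientation: [[0.999, 0.049, 0.001], [0.049, -0.999, -0.0], [0.001, 0.0, -1.0]]
wrist_force: [-0.7, 0.2, -0.0]
gripper_width: 0.0496
grasp_force: 0.0
```

```bash
python3 - <<'E'
from h import *
s=cap("scene","s1");t=cap("top","t1")
C=cv2.INTER_CUBIC
o=np.hstack([cv2.resize(s["frame"][85:205,370:470],(400,480),interpolation=C),cv2.resize(t["frame"][70:190,400:500],(400,480),interpolation=C)])
cv2.imwrite("pics/c3.png",o[:,:,::-1])
E
```

```text
(no output)
```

View pics/c3.png

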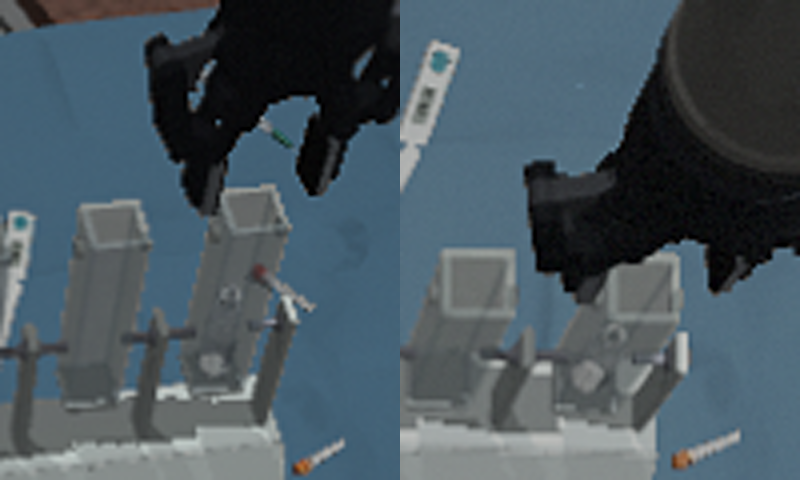

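Emit:
step_arm(steps=[[[0,0.2,0,0,0,0],[0,0,-1.4,0,0,0],[0,0,-1.4,0,0,0],[0,0,-1.3,0,0,0],[0,0,0,0,0,0]]])

```text
time: 3.42
ee_pos: [0.681, -0.113, 0.2052]
orientation: [[0.999, 0.05, -0.003], [0.05, -0.999, 0.0], [-0.003, -0.0, -1.0]]
wrist_force: [0.4, 0.2, 0.3]
gripper_width: 0.0501
grasp_force: 0.0
```

Emit:
step_arm(steps=[[[0,0,0,0,0,0],[0,0,0,0,0,0],[0,0,0,0,0,0],[0,0,0,0,0,0],[0,0,0,0,0,0]]], claw=3.4)

```text
time: 4.05
ee_pos: [0.6817, -0.1167, 0.2075]
orientation: [[0.999, 0.048, -0.0], [0.048, -0.999, -0.004], [-0.0, 0.004, -1.0]]
wrist_force: [-0.7, -5.1, -1.8]
gripper_width: 0.0359
grasp_force: 59.9
```

Emit:
step_arm(steps=[[[-1.17,-0.15,-0.09,0,0,0],[-1.15,0.06,-0.27,0,0,0],[-1.09,0.05,-0.45,0,0,0],[-1.0,0.05,-0.62,0,0,0],[-0.89,0.04,-0.76,0,0,0]]])

```text
time: 4.68
ee_pos: [0.6305, -0.1141, 0.1883]
orientation: [[0.999, 0.05, 0.006], [0.05, -0.999, -0.002], [0.006, 0.003, -1.0]]
wrist_force: [1.4, -2.4, 5.7]
gripper_width: 0.036
grasp_force: 62.3
```

Emit:
step_arm(steps=[[[-0.77,0.04,-0.89,-0.12,-2.5,0],[-0.62,0.03,-1.0,-0.12,-2.5,0],[-0.45,0.02,-1.09,-0.12,-2.5,0],[-0.28,0.01,-1.14,-0.12,-2.5,0],[-0.09,0,-1.17,-0.12,-2.5,0]]])

```text
time: 5.3
ee_pos: [0.6064, -0.1125, 0.1335]
orientation: [[0.975, 0.047, 0.218], [0.051, -0.999, -0.012], [0.218, 0.023, -0.976]]
wrist_force: [-2.5, -2.9, 4.7]
gripper_width: 0.0356
grasp_force: 64.7
```

Emit:
step_arm(steps=[[[0.09,0,-1.17,-0.12,-2.5,0],[0.28,-0.01,-1.14,-0.12,-2.5,0],[0.45,-0.02,-1.09,-0.12,-2.5,0],[0.62,-0.03,-1.0,-0.12,-2.5,0],[0.73,-0.04,-0.86,-0.12,-2.5,0]]])

```text
time: 5.92
ee_pos: [0.6228, -0.1135, 0.0833]
orientation: [[0.918, 0.041, 0.395], [0.055, -0.998, -0.025], [0.393, 0.045, -0.918]]
wrist_force: [-2.4, 1.5, 3.6]
gripper_width: 0.036
grasp_force: 59.7
```

Emit:
step_arm(steps=[[[0,0,0,0,0,0],[0,0,0,0,0,0],[0,0,0,0,0,0],[0,0,0,0,0,0],[0,0,0,0,0,0]]])

```text
time: 6.55
ee_pos: [0.623, -0.1136, 0.083]
orientation: [[0.918, 0.041, 0.394], [0.056, -0.998, -0.025], [0.392, 0.045, -0.919]]
wrist_force: [-1.5, 5.1, 3.6]
gripper_width: 0.0355
grasp_force: 60.0
```

```bash
python3 - <<'E'
from h import *
s=cap("scene","s2");t=cap("top","t2")
C=cv2.INTER_CUBIC
o=np.hstack([cv2.resize(s["frame"][125:275,340:465],(400,480),interpolation=C),cv2.resize(t["frame"][125:275,340:465],(400,480),interpolation=C)])
cv2.imwrite("pics/c4.png",o[:,:,::-1])
E
```

```text
(no output)
```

View pics/c4.png

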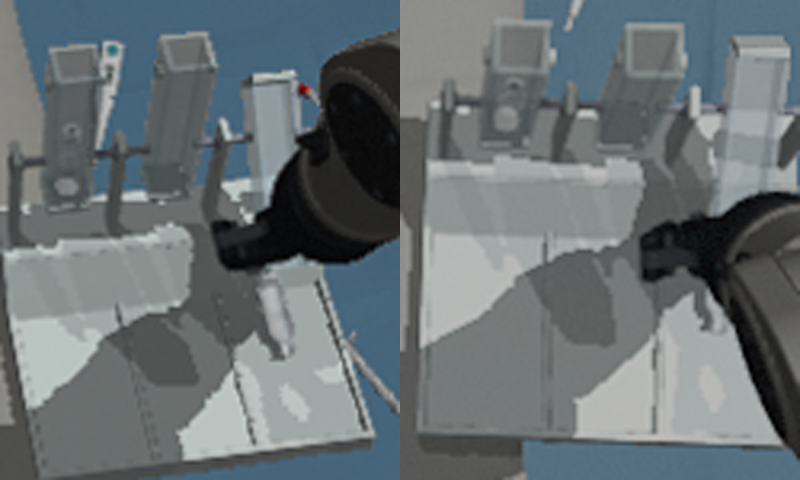

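```bash
python3 - <<'E'
from h import *
s=cap("scene");t=cap("top")
for z in(.025,.035,.05): print(z,onz(s,(421.9,212.5),z)[:2],onz(s,(430.6,236),z)[:2],onz(t,(438.8,226.6),z)[:2])
E
```

```text
0.025 [ 0.63501318 -0.11054902] [ 0.57042836 -0.11023309] [ 0.5783651  -0.11137139]
0.035 [ 0.62860914 -0.1067974 ] [ 0.56475658 -0.10648505] [ 0.57624836 -0.10938855]
0.05 [ 0.61900309 -0.10116996] [ 0.5562489  -0.10086298] [ 0.57307326 -0.10641429]
```

Emit:
step_arm(steps=[[[-0.73,0.04,0.86,0.12,2.5,0],[-0.62,0.03,1.0,0.12,2.5,0],[-0.45,0.02,1.09,0.12,2.5,0],[-0.28,0.01,1.14,0.12,2.5,0],[-0.09,0,1.17,0.12,2.5,0]]])

```text
time: 7.38
ee_pos: [0.6059, -0.1127, 0.1377]
orientation: [[0.98, 0.049, 0.194], [0.052, -0.999, -0.014], [0.193, 0.024, -0.981]]
wrist_force: [14.7, 1.6, -7.4]
gripper_width: 0.0357
grasp_force: 60.8
```

Emit:
step_arm(steps=[[[0.09,0,1.17,0.12,2.5,0],[0.28,-0.01,1.14,0.12,2.5,0],[0.45,-0.02,1.09,0.12,2.5,0],[0.62,-0.03,1.0,0.12,2.5,0],[0.77,-0.04,0.89,0.12,2.5,0]]])

```text
time: 8.0
ee_pos: [0.6239, -0.1142, 0.1864]
orientation: [[0.998, 0.051, -0.033], [0.051, -0.999, -0.003], [-0.033, 0.001, -0.999]]
wrist_force: [9.3, 2.6, -15.8]
gripper_width: 0.0355
grasp_force: 61.5
```

Emit:
step_arm(steps=[[[0.89,-0.04,0.76,0,0,0],[1.0,-0.05,0.62,0,0,0],[1.09,-0.05,0.45,0,0,0],[1.15,-0.06,0.27,0,0,0],[1.3,-0.06,0.09,0,0,0]]])

```text
time: 8.62
ee_pos: [0.6774, -0.1168, 0.2112]
orientation: [[0.998, 0.051, -0.033], [0.051, -0.999, -0.005], [-0.033, 0.004, -0.999]]
wrist_force: [-4.0, 3.6, -2.2]
gripper_width: 0.0352
grasp_force: 60.5
```

Emit:
step_arm(steps=[[[0,0,0,0,0,0],[0,0,0,0,0,0],[0,0,0,0,0,0],[0,0,0,0,0,0],[0,0,0,0,0,0]]])

```text
time: 9.25
ee_pos: [0.6777, -0.1168, 0.2112]
orientation: [[0.998, 0.051, -0.03], [0.051, -0.999, -0.005], [-0.03, 0.004, -1.0]]
wrist_force: [-2.4, 4.1, 6.4]
gripper_width: 0.0353
grasp_force: 61.1
```

Emit:
step_arm(steps=[[[0.4,-0.02,0,0,1.8,0],[0,0,0,0,0,0],[0,0,0,0,0,0],[0,0,0,0,0,0],[0,0,0,0,0,0]]])

```text
time: 9.88
ee_pos: [0.6813, -0.117, 0.2112]
orientation: [[0.997, 0.051, -0.063], [0.051, -0.999, -0.005], [-0.063, 0.002, -0.998]]
wrist_force: [-4.9, 3.8, 7.3]
gripper_width: 0.0355
grasp_force: 61.3
```

Emit:
step_arm(steps=[[[0,0,0,0,0,0],[0,0,0,0,0,0],[0,0,2.5,0,0,0],[0,0,2.5,0,0,0],[0,0,3,0,0,0]]], claw=5.2)

```text
time: 10.5
ee_pos: [0.6813, -0.1182, 0.2902]
orientation: [[0.997, 0.051, -0.064], [0.05, -0.999, -0.006], [-0.064, 0.003, -0.998]]
wrist_force: [-0.1, 0.4, -0.6]
gripper_width: 0.0518
grasp_force: 0.0
```

```bash
python3 - <<'E'
from h import *
s=cap("scene","s3");t=cap("top","t3")
C=cv2.INTER_CUBIC
o=np.hstack([cv2.resize(s["frame"][125:275,340:465],(400,480),interpolation=C),cv2.resize(t["frame"][125:275,340:465],(400,480),interpolation=C)])
cv2.imwrite("pics/c5.png",o[:,:,::-1])
E
```

```text
(no output)
```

View pics/c5.png

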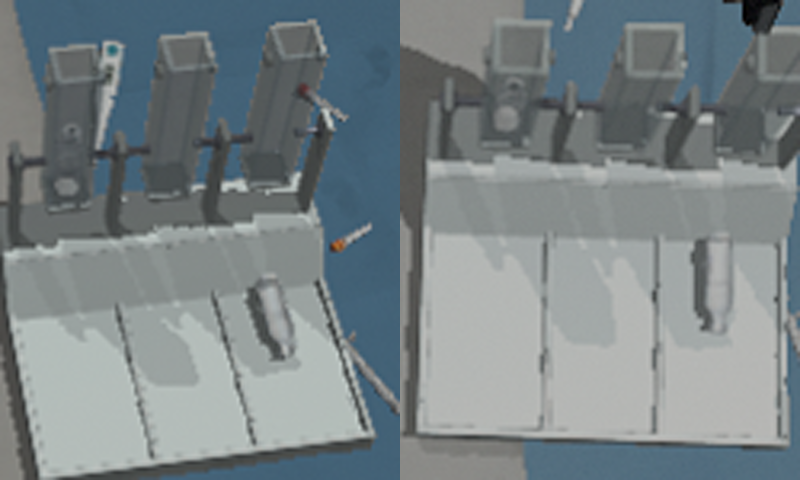

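Emit:
step_arm(steps=[[[0.15,2.82,0,0,-1.85,0],[0.15,2.82,0,0,-1.85,0],[0.15,2.82,0,0,0,0],[0.15,2.82,0,0,0,0],[0.15,2.82,0,0,0,0]]], claw=5.0)

```text
time: 11.22
ee_pos: [0.6888, 0.0239, 0.289]
orientation: [[0.999, 0.051, 0.001], [0.051, -0.999, -0.006], [0.001, 0.006, -1.0]]
wrist_force: [0.3, -0.3, 1.3]
gripper_width: 0.0501
grasp_force: 0.0
```

Emit:
step_arm(steps=[[[0,0,0,0,0,0],[0,0,-2,0,0,0],[0,0,-2,0,0,0],[0,0,0,0,0,0],[0,0,0,0,0,0]]])

```text
time: 11.85
ee_pos: [0.689, 0.0233, 0.2499]
orientation: [[0.999, 0.05, 0.001], [0.05, -0.999, -0.005], [0.001, 0.005, -1.0]]
wrist_force: [-0.8, 0.1, 0.7]
gripper_width: 0.0501
grasp_force: 0.0
```

Emit:
step_arm(steps=[[[0,0,-1.4,0,0,0],[0,0,-1.4,0,0,0],[0,0,-1.4,0,0,0],[0,0,0,0,0,0],[0,0,0,0,0,0]]])

```text
time: 12.48
ee_pos: [0.6891, 0.024, 0.2083]
orientation: [[0.999, 0.051, 0.002], [0.051, -0.999, -0.005], [0.002, 0.005, -1.0]]
wrist_force: [0.2, -0.2, 0.1]
gripper_width: 0.0501
grasp_force: 0.0
```

Emit:
step_arm(steps=[[[0,0,0,0,0,0],[0,0,0,0,0,0],[0,0,0,0,0,0],[0,0,0,0,0,0],[0,0,0,0,0,0]]], claw=3.4)

```text
time: 13.1
ee_pos: [0.6894, 0.0229, 0.2094]
orientation: [[0.999, 0.051, 0.003], [0.051, -0.999, -0.007], [0.003, 0.007, -1.0]]
wrist_force: [-1.9, -2.8, 5.6]
gripper_width: 0.0355
grasp_force: 59.4
```

Emit:
step_arm(steps=[[[-1.17,0,-0.09,0,0,0],[-1.15,0.06,-0.27,0,0,0],[-1.09,0.05,-0.45,0,0,0],[-1.0,0.05,-0.62,0,0,0],[-0.89,0.04,-0.76,0,0,0]]])

```text
time: 13.72
ee_pos: [0.6361, 0.0257, 0.1876]
orientation: [[0.999, 0.051, 0.004], [0.051, -0.999, -0.006], [0.004, 0.006, -1.0]]
wrist_force: [0.2, -1.4, 6.6]
gripper_width: 0.0361
grasp_force: 62.1
```

Emit:
step_arm(steps=[[[-0.77,0.04,-0.89,-0.12,-2.5,0],[-0.62,0.03,-1.0,-0.12,-2.5,0],[-0.45,0.02,-1.09,-0.12,-2.5,0],[-0.28,0.01,-1.14,-0.12,-2.5,0],[-0.09,0,-1.17,-0.12,-2.5,0]]])

```text
time: 14.35
ee_pos: [0.6123, 0.0271, 0.1331]
orientation: [[0.975, 0.048, 0.218], [0.053, -0.998, -0.016], [0.217, 0.027, -0.976]]
wrist_force: [-1.2, -2.3, 5.0]
gripper_width: 0.0359
grasp_force: 64.4
```

Emit:
step_arm(steps=[[[0.09,0,-1.17,-0.12,-2.5,0],[0.28,-0.01,-1.14,-0.12,-2.5,0],[0.45,-0.02,-1.09,-0.12,-2.5,0],[0.62,-0.03,-1.0,-0.12,-2.5,0],[0.73,-0.04,-0.86,-0.12,-2.5,0]]])

```text
time: 14.98
ee_pos: [0.6322, 0.0261, 0.0789]
orientation: [[0.907, 0.04, 0.42], [0.056, -0.998, -0.026], [0.418, 0.047, -0.907]]
wrist_force: [5.2, 8.2, 5.8]
gripper_width: 0.0356
grasp_force: 65.9
```

Emit:
step_arm(steps=[[[0,0,0,0,0,0],[0,0,0,0,0,0],[0,0,0,0,0,0],[0,0,0,0,0,0],[0,0,0,0,0,0]]])

```text
time: 15.6
ee_pos: [0.632, 0.0259, 0.0787]
orientation: [[0.908, 0.038, 0.418], [0.054, -0.998, -0.025], [0.417, 0.045, -0.908]]
wrist_force: [-7.5, 1.2, -4.4]
gripper_width: 0.0359
grasp_force: 66.1
```

```bash
python3 - <<'E'
from h import *
s=cap("scene","s4");t=cap("top","t4")
C=cv2.INTER_CUBIC
o=np.hstack([cv2.resize(s["frame"][125:275,330:455],(400,480),interpolation=C),cv2.resize(t["frame"][125:275,340:465],(400,480),interpolation=C)])
cv2.imwrite("pics/c6.png",o[:,:,::-1])
E
```

```text
(no output)
```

View pics/c6.png

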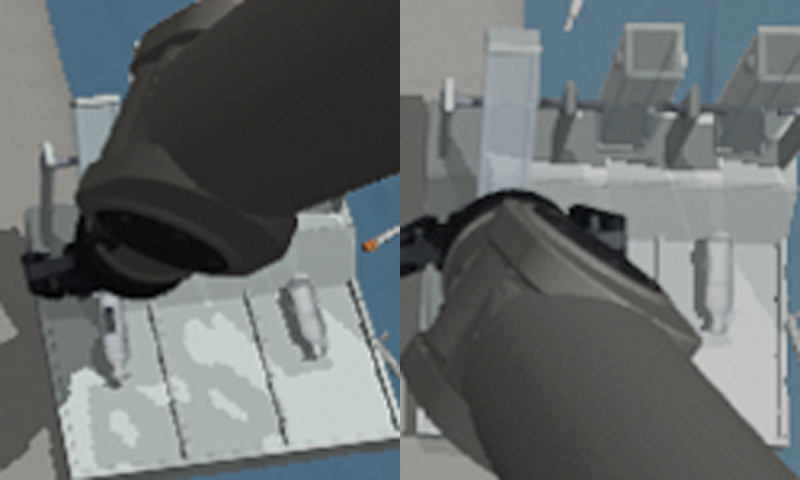

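Emit:
step_arm(steps=[[[-0.73,0.04,0.86,0.12,2.5,0],[-0.62,0.03,1.0,0.12,2.5,0],[-0.45,0.02,1.09,0.12,2.5,0],[-0.28,0.01,1.14,0.12,2.5,0],[-0.09,0,1.17,0.12,2.5,0]]])

```text
time: 16.32
ee_pos: [0.6127, 0.0272, 0.1333]
orientation: [[0.976, 0.049, 0.214], [0.053, -0.999, -0.013], [0.213, 0.024, -0.977]]
wrist_force: [5.9, -2.0, -5.8]
gripper_width: 0.0361
grasp_force: 63.7
```

Emit:
step_arm(steps=[[[0.09,0,1.17,0.12,2.5,0],[0.28,-0.01,1.14,0.12,2.5,0],[0.45,-0.02,1.09,0.12,2.5,0],[0.62,-0.03,1.0,0.12,2.5,0],[0.77,-0.04,0.89,0.12,2.5,0]]])

```text
time: 16.95
ee_pos: [0.6342, 0.0259, 0.1853]
orientation: [[0.999, 0.053, -0.004], [0.053, -0.999, -0.002], [-0.004, 0.002, -1.0]]
wrist_force: [2.3, -0.8, -10.1]
gripper_width: 0.0354
grasp_force: 61.0
```

Emit:
step_arm(steps=[[[0.89,-0.04,0.76,0,0,0],[1.0,-0.05,0.62,0,0,0],[1.09,-0.05,0.45,0,0,0],[1.15,-0.06,0.27,0,0,0],[1.3,-0.06,0.09,0,0,0]]])

```text
time: 17.58
ee_pos: [0.6909, 0.0233, 0.2089]
orientation: [[0.999, 0.051, 0.002], [0.051, -0.999, -0.005], [0.002, 0.005, -1.0]]
wrist_force: [-5.3, -0.7, -3.5]
gripper_width: 0.036
grasp_force: 60.8
```

Emit:
step_arm(steps=[[[0,0,0,0,0,0],[0,0,0,0,0,0],[0,0,0,0,0,0],[0,0,0,0,0,0],[0,0,0,0,0,0]]])

```text
time: 18.2
ee_pos: [0.6904, 0.0234, 0.2087]
orientation: [[0.999, 0.051, 0.003], [0.051, -0.999, -0.005], [0.002, 0.005, -1.0]]
wrist_force: [-2.5, -2.5, 2.3]
gripper_width: 0.0358
grasp_force: 61.1
```

Upright at the stop. I'll release it, rise, and locate both ampoules in the tray.

Emit:
step_arm(steps=[[[0,0,0,0,0,0],[0,0,0,0,0,0],[0,0,2.5,0,0,0],[0,0,2.5,0,0,0],[0,0,4,0,0,0]]], claw=5.2)

```text
time: 18.82
ee_pos: [0.6898, 0.0233, 0.2978]
orientation: [[0.999, 0.051, -0.0], [0.051, -0.999, -0.005], [-0.001, 0.005, -1.0]]
wrist_force: [2.2, -0.4, -0.7]
gripper_width: 0.0519
grasp_force: 0.0
```

```bash
python3 - <<'E'
from h import *
s=cap("scene","s5");t=cap("top","t5")
C=cv2.INTER_CUBIC
o=np.hstack([cv2.resize(s["frame"][125:275,330:455],(400,480),interpolation=C),cv2.resize(t["frame"][125:275,340:465],(400,480),interpolation=C)])
cv2.imwrite("pics/c7.png",o[:,:,::-1])
E
```

```text
(no output)
```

View pics/c7.png

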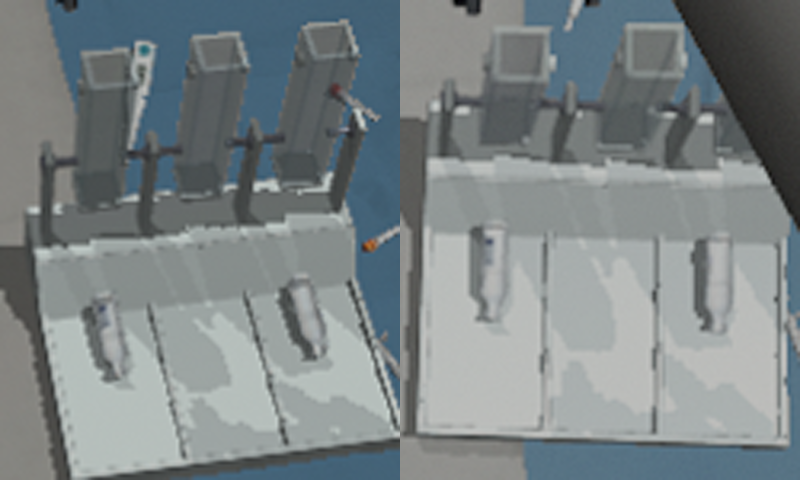

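```bash
python3 - <<'E'
from h import *
np.set_printoptions(precision=4,suppress=True)
s=cap("scene");t=cap("top")
S=lambda x,y:(330+x*.3125,125+y*.3125)
T=lambda x,y:(340+(x-400)*.3125,125+y*.3125)
for n,a,b in[("3base",(101,298),(491,225)),("3wing",(120,380),(486,320)),("1base",(297,280),(718,238)),("1wing",(318,358),(712,331))]:
    print(n,onz(s,S(*a),.025)[:2],onz(t,T(*b),.025)[:2])
E
```

```text
3base [0.6475 0.0279] [0.6463 0.0267]
3wing [0.579  0.0312] [0.585  0.0319]
1base [ 0.6346 -0.1126] [ 0.6343 -0.1156]
1wing [ 0.5688 -0.1069] [ 0.5747 -0.1086]
```

Emit:
step_arm(steps=[[[-2.8,0.2,0,0,0,-2.4],[-2.8,0.2,0,0,0,-2.4],[-2.8,0.25,0,0,0,-2.3],[0,0,-5,0,0,0],[0,0,-5,0,0,0]]], claw=4.5)

```text
time: 19.65
ee_pos: [0.6057, 0.0295, 0.1966]
orientation: [[0.997, -0.073, 0.001], [-0.073, -0.997, -0.006], [0.002, 0.006, -1.0]]
wrist_force: [0.3, -0.4, -0.3]
gripper_width: 0.0448
grasp_force: 0.0
```

Emit:
step_arm(steps=[[[0,0,-5,0,0,0],[0,0,-5,0,0,0],[0,0,0,0,0,0],[0,0,0,0,0,0],[0,0,0,0,0,0]]])

```text
time: 20.27
ee_pos: [0.6077, 0.0301, 0.1005]
orientation: [[0.997, -0.073, 0.005], [-0.073, -0.997, -0.005], [0.005, 0.005, -1.0]]
wrist_force: [0.0, 0.1, 0.0]
gripper_width: 0.0453
grasp_force: 0.0
```

```bash
python3 - <<'E'
from h import *
s=cap("scene","s6");t=cap("top","t6")
C=cv2.INTER_CUBIC
o=np.hstack([cv2.resize(s["frame"][165:285,330:430],(400,480),interpolation=C),cv2.resize(t["frame"][155:275,340:440],(400,480),interpolation=C)])
cv2.imwrite("pics/c8.png",o[:,:,::-1])
E
```

```text
(no output)
```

View pics/c8.png

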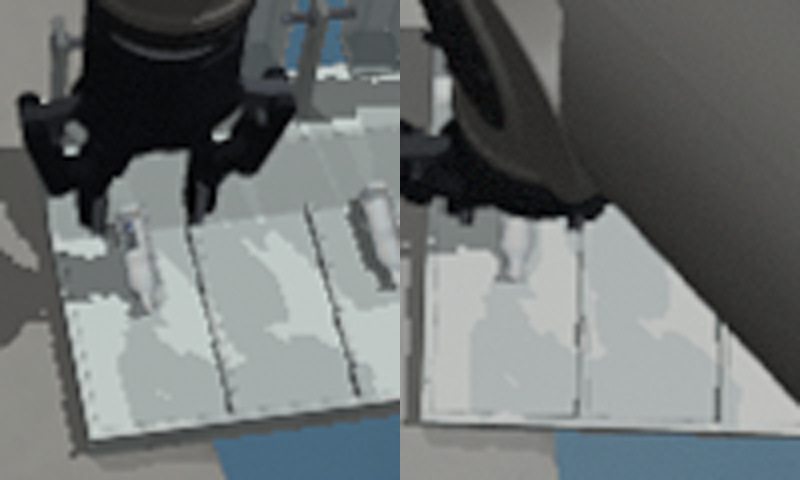

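Emit:
step_arm(steps=[[[0,0,-1.5,0,0,0],[0,0,-1.5,0,0,0],[0,0,-1.5,0,0,0],[0,0,-1.2,0,0,0],[0,0,0,0,0,0]]], claw=3.6)

```text
time: 21.0
ee_pos: [0.6052, 0.0297, 0.0396]
orientation: [[0.997, -0.073, -0.002], [-0.073, -0.997, -0.006], [-0.001, 0.006, -1.0]]
wrist_force: [0.4, -0.3, -0.9]
gripper_width: 0.036
grasp_force: 0.0
```

Emit:
step_arm(steps=[[[0,0,0,0,0,0],[0,0,0,0,0,0],[0,0,0,0,0,0],[0,0,0,0,0,0],[0,0,0,0,0,0]]], claw=1.4)

```text
time: 21.62
ee_pos: [0.6065, 0.0298, 0.0414]
orientation: [[0.997, -0.073, 0.002], [-0.073, -0.997, -0.005], [0.002, 0.005, -1.0]]
wrist_force: [0.0, 0.2, 0.7]
gripper_width: 0.0157
grasp_force: 58.7
```

Emit:
step_arm(steps=[[[0,0,1.5,0,0,0],[0,0,2,0,0,0],[0,0,2.5,0,0,-4],[-1.7,0.3,0,0,0,-8],[-1.7,0.3,0,0,0,-8]]])

```text
time: 22.25
ee_pos: [0.5726, 0.0359, 0.1032]
orientation: [[0.91, -0.414, 0.001], [-0.414, -0.91, -0.005], [0.003, 0.004, -1.0]]
wrist_force: [-0.6, 0.3, 1.2]
gripper_width: 0.0162
grasp_force: 58.6
```

Emit:
step_arm(steps=[[[-1.7,0.4,0,0,0,-8],[-1.7,0.4,0,0,0,-8],[-1.7,0.4,0,0,0,-8],[-1.7,0.4,0,0,0,-8],[-1.7,0.4,0,0,0,-8]]])

```text
time: 22.88
ee_pos: [0.4875, 0.0555, 0.102]
orientation: [[0.439, -0.899, -0.005], [-0.899, -0.439, -0.001], [-0.001, 0.004, -1.0]]
wrist_force: [0.1, 0.3, -1.1]
gripper_width: 0.016
grasp_force: 58.7
```

Emit:
step_arm(steps=[[[-1.8,0.4,0,0,0,-8],[-1.8,0.4,0,0,0,-8],[-1.9,0,0,0,0,-8],[0,0,0,0,0,0],[0,0,0,0,0,0]]])

```text
time: 23.5
ee_pos: [0.4357, 0.0639, 0.1009]
orientation: [[0.061, -0.998, -0.007], [-0.998, -0.061, -0.0], [-0.0, 0.007, -1.0]]
wrist_force: [0.9, -0.4, -0.2]
gripper_width: 0.0158
grasp_force: 58.8
```

Emit:
step_arm(steps=[[[-0.3,0,-1,0,0,-1.7],[0,0,-2,0,0,0],[0,0,-1.6,0,0,0],[0,0,0,0,0,0],[0,0,0,0,0,0]]])

```text
time: 24.12
ee_pos: [0.432, 0.0623, 0.0545]
orientation: [[0.026, -1.0, -0.008], [-1.0, -0.026, -0.001], [0.001, 0.008, -1.0]]
wrist_force: [-0.6, -0.2, -1.3]
gripper_width: 0.016
grasp_force: 58.8
```

```bash
python3 - <<'E'
from h import *
s=cap("scene","s7");t=cap("top","t7")
C=cv2.INTER_CUBIC
print(bot.state()["ee_pos"])
e=bot.state()["ee_pos"]
for c,n in((s,"s"),(t,"t")): print(n,proj(c,[[.4307+0,.0,.014],[e[0],e[1],e[2]-.0165]]))
o=np.hstack([cv2.resize(s["frame"][270:345,295:395],(400,300),interpolation=C),cv2.resize(t["frame"][265:340,275:375],(400,300),interpolation=C)])
cv2.imwrite("pics/c9.png",cv2.resize(o,(800,300))[:,:,::-1])
E
```

```text
[0.43216441 0.06274051 0.05482424]
s [[399.43216767 304.4708704 ]
 [370.44049596 304.64428346]]
t [[385.39626781 302.25167593]
 [354.06146091 301.1753587 ]]
```

View pics/c9.png

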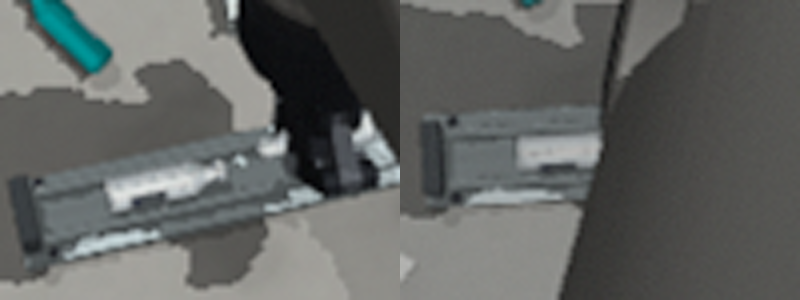

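```bash
python3 - <<'E'
from h import *
np.set_printoptions(precision=4,suppress=True)
s=cap("scene")
for u in[(275,143),(285,140),(240,160)]: print(onz(s,(295+u[0]/4,270+u[1]/4),.0383),onz(s,(295+u[0]/4,270+u[1]/4),.017))
# amp_lane: bright blob centre line near body in s and lane edges (crop coords)
for u in[(107,193),(205,172)]: print("amp",onz(s,(295+u[0]/4,270+u[1]/4),.017))
I=cv2.imread("pics/s7.png");o=cv2.resize(I[290:325,340:395],(770,490),interpolation=cv2.INTER_CUBIC);o=cv2.convertScaleAbs(o,alpha=1.3,beta=20);cv2.imwrite("pics/c10.png",o)
E
```

```text
[0.4325 0.0764 0.0383] [0.4414 0.0728 0.017 ]
[0.4331 0.0711 0.0383] [0.442  0.0674 0.017 ]
[0.4272 0.0955 0.0383] [0.4359 0.0925 0.017 ]
amp [0.4319 0.162  0.017 ]
amp [0.4331 0.1113 0.017 ]
```

View pics/c10.png

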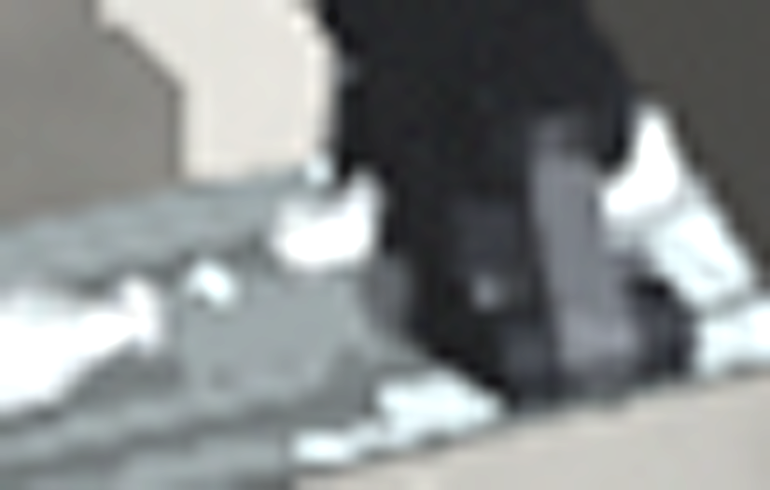

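Emit:
step_arm(steps=[[[0.1,0,-0.5,0,0,0],[0,0,-0.5,0,0,0],[0,0,-0.4,0,0,0],[0,0,-0.3,0,0,0],[0,0,0,0,0,0]]])

```text
time: 24.9
ee_pos: [0.4325, 0.0628, 0.0372]
orientation: [[0.027, -1.0, -0.009], [-1.0, -0.027, -0.002], [0.001, 0.009, -1.0]]
wrist_force: [-0.3, 0.1, -0.1]
gripper_width: 0.0161
grasp_force: 58.7
```

Emit:
step_arm(steps=[[[0,0,-0.1,0,0,0],[0,0,0,0,0,0],[0,0,0,0,0,0],[0,0,0,0,0,0],[0,0,0,0,0,0]]], claw=2.6)

```text
time: 25.52
ee_pos: [0.4326, 0.063, 0.0364]
orientation: [[0.027, -1.0, -0.008], [-1.0, -0.027, -0.001], [0.001, 0.008, -1.0]]
wrist_force: [-0.4, 0.3, 0.4]
gripper_width: 0.0261
grasp_force: 0.0
```

Emit:
step_arm(steps=[[[0,0,2,0,0,0],[0,0,3,0,0,0],[1.2,-1.8,4,0,0,8],[1.2,-1.8,2,0,0,8],[1.2,-1.8,0,0,0,8]]])

```text
time: 26.15
ee_pos: [0.47, 0.0087, 0.1481]
orientation: [[0.436, -0.9, -0.003], [-0.9, -0.436, -0.003], [0.002, 0.005, -1.0]]
wrist_force: [0.6, 0.3, 0.4]
gripper_width: 0.0256
grasp_force: 0.0
```

Emit:
step_arm(steps=[[[1.7,-2,0,0,0,8],[1.7,-2,0,0,0,8],[1.7,-2,0,0,0,8],[1.7,-2,0,0,0,8],[1.7,-2,0,0,0,8]]], claw=4.5)

```text
time: 26.78
ee_pos: [0.554, -0.0917, 0.1463]
orientation: [[0.912, -0.41, -0.003], [-0.41, -0.912, -0.008], [0.001, 0.008, -1.0]]
wrist_force: [0.1, -0.6, -0.6]
gripper_width: 0.0448
grasp_force: 0.0
```

```bash
python3 - <<'E'
from h import *
s=cap("scene","s8");t=cap("top","t8")
C=cv2.INTER_CUBIC
print(bot.state()["ee_pos"])
o=np.vstack([np.hstack([cv2.resize(s["frame"][265:340,295:395],(400,300),interpolation=C),cv2.resize(t["frame"][265:340,275:375],(400,300),interpolation=C)]),
np.hstack([cv2.resize(s["frame"][200:275,355:455],(400,300),interpolation=C),cv2.resize(t["frame"][185:260,375:475],(400,300),interpolation=C)])])
cv2.imwrite("pics/c11.png",o[:,:,::-1])
E
```

```text
[ 0.55483798 -0.09384962  0.14669166]
```

View pics/c11.png

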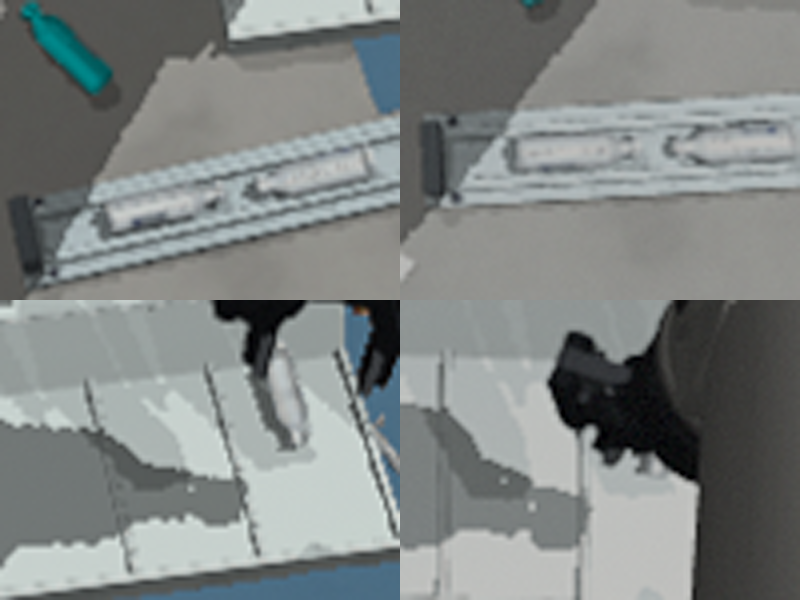

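Emit:
step_arm(steps=[[[2.4,-0.85,0,0,0,9.3],[2.4,-0.85,0,0,0,9.4],[0,0,-2,0,0,0],[0,0,-3,0,0,0],[0,0,0,0,0,0]]], claw=4.5)

```text
time: 27.5
ee_pos: [0.598, -0.1068, 0.0932]
orientation: [[0.995, -0.102, -0.007], [-0.102, -0.995, -0.007], [-0.006, 0.008, -1.0]]
wrist_force: [0.1, -0.5, 0.1]
gripper_width: 0.0447
grasp_force: 0.0
```

```bash
python3 - <<'E'
from h import *
s=cap("scene","s9")
print(bot.state()["ee_pos"])
e=bot.state()["ee_pos"];d=bot.state()["orientation"][:,1]
print([ (p-[355,190])*8 for p in proj(s,[e+d*.0225+[0,0,-.02],e-d*.0225+[0,0,-.02],[e[0],e[1],.025]])])
cv2.imwrite("pics/c12.png",cv2.resize(s["frame"][190:265,355:455],(800,600),interpolation=cv2.INTER_CUBIC)[:,:,::-1])
E
```

```text
[ 0.59944339 -0.10724669  0.09488107]
[array([676.34911171, 174.22508842]), array([511.73096318, 188.63768292]), array([562.32105848, 283.93524706])]
```

View pics/c12.png

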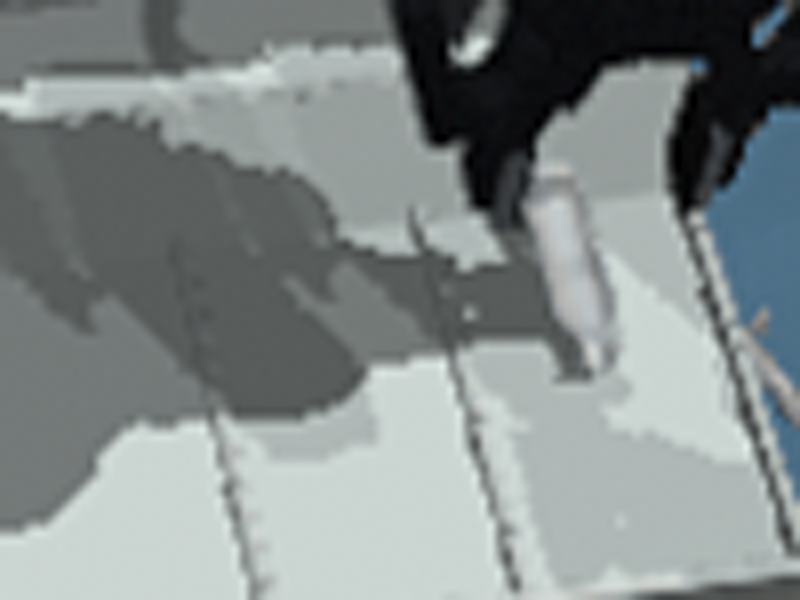

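Emit:
step_arm(steps=[[[0.1,-0.33,-1.2,0,0,0],[0,0,-1.5,0,0,0],[0,0,-1.5,0,0,0],[0,0,-1.0,0,0,0],[0,0,0,0,0,0]]], claw=3.8)

```text
time: 28.18
ee_pos: [0.602, -0.1113, 0.0433]
orientation: [[0.995, -0.1, -0.002], [-0.1, -0.995, -0.008], [-0.001, 0.008, -1.0]]
wrist_force: [0.1, 0.4, 0.5]
gripper_width: 0.0382
grasp_force: 0.0
```

Emit:
step_arm(steps=[[[0,0,0,0,0,0],[0,0,0,0,0,0],[0,0,0,0,0,0],[0,0,0,0,0,0],[0,0,0,0,0,0]]], claw=1.4)

```text
time: 28.8
ee_pos: [0.603, -0.1115, 0.0448]
orientation: [[0.995, -0.1, 0.001], [-0.1, -0.995, -0.008], [0.002, 0.008, -1.0]]
wrist_force: [-0.5, -0.5, 2.6]
gripper_width: 0.0161
grasp_force: 58.8
```

Emit:
step_arm(steps=[[[0,0,1.5,0,0,0],[0,0,2,0,0,0],[0,0,2,0,0,-7.5],[-1.6,0.8,0,0,0,-7.5],[-1.6,0.8,0,0,0,-7.5]]])

```text
time: 29.42
ee_pos: [0.571, -0.0952, 0.1012]
orientation: [[0.879, -0.477, -0.0], [-0.477, -0.879, -0.007], [0.003, 0.007, -1.0]]
wrist_force: [-0.4, -0.2, 0.1]
gripper_width: 0.0159
grasp_force: 58.8
```

Emit:
step_arm(steps=[[[-1.7,0.8,0,0,0,-7.5],[-1.7,0.8,0,0,0,-7.5],[-1.7,0.8,0,0,0,-7.5],[-1.7,0.8,0,0,0,-7.5],[-1.7,0.8,0,0,0,-7.5]]])

```text
time: 30.05
ee_pos: [0.4857, -0.0549, 0.1007]
orientation: [[0.407, -0.913, -0.005], [-0.913, -0.407, -0.003], [0.001, 0.006, -1.0]]
wrist_force: [-0.4, -0.3, 1.2]
gripper_width: 0.016
grasp_force: 58.8
```

Emit:
step_arm(steps=[[[-1.7,0.8,0,0,0,-7.5],[-1.7,0.8,0,0,0,-7.5],[-1.6,0.8,0,0,0,-7.5],[0,0,-1.5,0,0,0],[0,0,0,0,0,0]]])

```text
time: 30.68
ee_pos: [0.4357, -0.0309, 0.0849]
orientation: [[0.031, -0.999, -0.008], [-1.0, -0.031, -0.0], [0.0, 0.008, -1.0]]
wrist_force: [0.4, 0.2, -0.9]
gripper_width: 0.0159
grasp_force: 58.7
```

Emit:
step_arm(steps=[[[0,0,-1.5,0,0,0],[0,0,-1.5,0,0,0],[0,0,-1.0,0,0,0],[0,0,-0.5,0,0,0],[0,0,0,0,0,0]]])

```text
time: 31.3
ee_pos: [0.4358, -0.0315, 0.0396]
orientation: [[0.03, -1.0, -0.008], [-1.0, -0.03, -0.001], [0.001, 0.008, -1.0]]
wrist_force: [1.0, 1.2, 0.0]
gripper_width: 0.0162
grasp_force: 58.7
```

Emit:
step_arm(steps=[[[0,0,-0.2,0,0,0],[0,0,0,0,0,0],[0,0,0,0,0,0],[0,0,0,0,0,0],[0,0,0,0,0,0]]])

```text
time: 31.92
ee_pos: [0.4361, -0.0314, 0.0376]
orientation: [[0.031, -1.0, -0.007], [-1.0, -0.031, -0.002], [0.001, 0.007, -1.0]]
wrist_force: [1.9, -0.0, 1.5]
gripper_width: 0.0154
grasp_force: 58.9
```

Emit:
step_arm(steps=[[[0,0,0,0,0,0],[0,0,0,0,0,0],[0,0,0,0,0,0],[0,0,1.5,0,0,0],[0,0,2.5,0,0,0]]], claw=2.6)

```text
time: 32.55
ee_pos: [0.4348, -0.0315, 0.0774]
orientation: [[0.031, -0.999, -0.01], [-1.0, -0.031, -0.002], [0.002, 0.01, -1.0]]
wrist_force: [-0.3, 0.8, -0.7]
gripper_width: 0.0261
grasp_force: 0.0
```

Emit:
step_arm(steps=[[[0,0,2,0,0,0],[0.05,-2.5,2,0,0,0],[0.1,-4,0,0,0,0],[0.1,-4,0,0,0,0],[0.1,-3,0,0,0,0]]])

```text
time: 33.17
ee_pos: [0.4388, -0.1679, 0.1175]
orientation: [[0.03, -1.0, -0.008], [-1.0, -0.03, -0.002], [0.001, 0.008, -1.0]]
wrist_force: [0.6, 0.5, 0.1]
gripper_width: 0.0258
grasp_force: 0.0
```

```bash
python3 - <<'E'
from h import *
np.set_printoptions(precision=4,suppress=True)
s=cap("scene","s10");t=cap("top","t10")
print(bot.state()["ee_pos"])
ax=lambda y:.4325-.032*(y-.063)
# sharply print warped profile along lane: median grey over axis +-4mm and rail strips, each 4 mm
for n,c in(("s",s),("t",t)):
    g=cv2.cvtColor(c["frame"],cv2.COLOR_RGB2GRAY).astype(np.float32)
    ys=np.arange(.2,-.14,-.005);xs=np.arange(-.014,.0141,.004)
    P=proj(c,[[ax(y)+x,y,.02] for y in ys for x in xs]).astype(np.float32).reshape(len(ys),len(xs),2)
    m=cv2.remap(g,P[...,0].copy(),P[...,1].copy(),cv2.INTER_LINEAR)
    print(n);[print("%.3f"%y,m[i].astype(int)) for i,y in enumerate(ys)]
E
```

```text
[ 0.4387 -0.1698  0.1178]
s
0.200 [ 50  52  53  58 105 112 118  98]
0.195 [102  78  93  84 142 140 155 133]
0.190 [ 96  99  99  96  98  86 155 167]
0.185 [ 99  96  98  96  99  72 158 175]
0.180 [ 97  99  98  97  99  69 135 172]
0.175 [ 95  96  98  97  93  69 101 172]
0.170 [ 99  98  98  96  97  74  86 119]
0.165 [95 92 91 89 97 69 89 94]
0.160 [100  77 146 164 178 152 114  98]
0.155 [ 91  76 160 188 181 154 111  94]
0.150 [102  69  60 152 188 157 108  98]
0.145 [ 91  71  66 160 186 157 109  95]
0.140 [ 97  67  65 153 184 153 111  98]
0.135 [ 95  82  85 163 188 161 107  94]
0.130 [ 93  64 162 183 177 148 108  98]
0.125 [ 91  83 153 178 184 154 103  94]
0.120 [ 92  72 155 178 169 143 109  95]
0.115 [ 99  74  99 158 159 120  89  97]
0.110 [ 93  77  70 155 169  85  89  96]
0.105 [ 99  74  81 143 154 138  86  98]
0.100 [92 89 90 90 98 74 89 95]
0.095 [ 98  88  98  97  94  75  85 100]
0.090 [94 98 97 98 95 75 87 95]
0.085 [ 95  79  96 148 132  90  85 100]
0.080 [ 97  79  88 181 160  84  84  96]
0.075 [ 92  75 118 173 156  86  85  99]
0.070 [ 91  98 164 181 172 135  90  95]
0.065 [ 74  95 1
[... 3613 characters left out ...]
84]
-0.055 [157 159 102 168 181 166 125  87]
-0.060 [159 121  99 148 161 156 119  92]
-0.065 [148  99  82 113 125 120 107  95]
-0.070 [142 102 106 108 106 109  94 100]
-0.075 [ 95 100 106 108 106 108 108  92]
-0.080 [ 88  99 109 108 105 107 106  88]
-0.085 [ 92 100 108 108 106 107  94  85]
-0.090 [ 87 105  97 108 105 107 103  87]
-0.095 [ 95 105 102 108 105 107  99  90]
-0.100 [126 106 104 107 105 107 105  97]
-0.105 [ 86 100 107 107 105 108  96  99]
-0.110 [ 97 101 106 108 105 117 150 108]
-0.115 [ 93  97 111 108 103 167 180 138]
-0.120 [ 99 102 103 109 134 178 177 130]
-0.125 [ 87 106 102 122 178 176 180 141]
-0.130 [ 84 106  96 147 177 177 174 151]
-0.135 [ 61 107 102 177 177 177 173 166]
```

Emit:
step_arm(steps=[[[0,3.5,0,0,0,0],[-0.1,3.5,0,0,0,0],[0,0,-2.5,0,0,0],[0,0,-2.5,0,0,0],[0,0,-1.0,0,0,0]]], claw=0)

```text
time: 33.9
ee_pos: [0.4372, -0.0954, 0.0564]
orientation: [[0.032, -0.999, -0.01], [-0.999, -0.032, -0.001], [0.001, 0.011, -1.0]]
wrist_force: [-0.1, -0.1, 0.3]
gripper_width: -0.0003
grasp_force: 0.0
```

Emit:
step_arm(steps=[[[0,0,-1.0,0,0,0],[0,0,-0.95,0,0,0],[0,0,0,0,0,0],[0,0,0,0,0,0],[0,0,0,0,0,0]]])

```text
time: 34.52
ee_pos: [0.4384, -0.0964, 0.0383]
orientation: [[0.031, -1.0, -0.007], [-1.0, -0.031, -0.001], [0.001, 0.007, -1.0]]
wrist_force: [-0.6, 0.4, -0.5]
gripper_width: -0.0001
grasp_force: 0.0
```

Emit:
step_arm(steps=[[[-0.02,0.5,0,0,0,0],[-0.02,0.5,0,0,0,0],[-0.02,0.4,0,0,0,0],[-0.02,0.4,0,0,0,0],[-0.02,0.4,0,0,0,0]]])

```text
time: 35.15
ee_pos: [0.4371, -0.0741, 0.0379]
orientation: [[0.031, -0.999, -0.008], [-1.0, -0.031, -0.002], [0.001, 0.008, -1.0]]
wrist_force: [0.2, 0.3, 0.0]
gripper_width: -0.0002
grasp_force: 0.1
```

Emit:
step_arm(steps=[[[-0.02,0.4,0,0,0,0],[-0.01,0.4,0,0,0,0],[-0.01,0.4,0,0,0,0],[-0.01,0.4,0,0,0,0],[-0.01,0.4,0,0,0,0]]])

```text
time: 35.78
ee_pos: [0.4366, -0.0541, 0.0379]
orientation: [[0.031, -0.999, -0.008], [-1.0, -0.031, -0.001], [0.001, 0.008, -1.0]]
wrist_force: [-0.9, 0.2, 0.2]
gripper_width: -0.0001
grasp_force: 0.1
```

Emit:
step_arm(steps=[[[-0.01,0.4,0,0,0,0],[-0.01,0.4,0,0,0,0],[-0.01,0.4,0,0,0,0],[-0.01,0.4,0,0,0,0],[-0.02,0.4,0,0,0,0]]])

```text
time: 36.4
ee_pos: [0.436, -0.0341, 0.0379]
orientation: [[0.031, -0.999, -0.008], [-1.0, -0.031, -0.002], [0.001, 0.008, -1.0]]
wrist_force: [0.6, 0.5, 0.3]
gripper_width: 0.0002
grasp_force: 0.1
```

Emit:
step_arm(steps=[[[-0.01,0.4,0,0,0,0],[-0.01,0.4,0,0,0,0],[-0.01,0.4,0,0,0,0],[-0.01,0.4,0,0,0,0],[-0.02,0.3,0,0,0,0]]])

```text
time: 37.02
ee_pos: [0.4354, -0.0151, 0.0379]
orientation: [[0.031, -0.999, -0.008], [-1.0, -0.031, -0.002], [0.001, 0.008, -1.0]]
wrist_force: [0.4, -0.1, -0.2]
gripper_width: 0.0002
grasp_force: 0.2
```

Emit:
step_arm(steps=[[[-0.01,0.3,0,0,0,0],[-0.01,0.3,0,0,0,0],[-0.01,0.3,0,0,0,0],[-0.01,0.3,0,0,0,0],[-0.01,0.2,0,0,0,0]]])

```text
time: 37.65
ee_pos: [0.4349, -0.0012, 0.0379]
orientation: [[0.031, -0.999, -0.008], [-1.0, -0.031, -0.001], [0.001, 0.008, -1.0]]
wrist_force: [0.2, 0.2, 0.8]
gripper_width: 0.0001
grasp_force: 0.2
```

Emit:
step_arm(steps=[[[0,0.1,0,0,0,0],[-0.01,0.1,0,0,0,0],[0,0.1,0,0,0,0],[0,0.1,0,0,0,0],[0,0,0,0,0,0]]])

```text
time: 38.28
ee_pos: [0.4347, 0.0027, 0.0379]
orientation: [[0.031, -0.999, -0.008], [-1.0, -0.031, -0.001], [0.001, 0.008, -1.0]]
wrist_force: [-0.2, 0.2, 0.6]
gripper_width: -0.0002
grasp_force: 0.0
```

Emit:
step_arm(steps=[[[0,0.1,0,0,0,0],[-0.01,0.1,0,0,0,0],[0,0,0,0,0,0],[0,0,0,0,0,0],[0,0,0,0,0,0]]])

```text
time: 38.9
ee_pos: [0.4348, 0.003, 0.038]
orientation: [[0.029, -1.0, -0.007], [-1.0, -0.029, -0.004], [0.003, 0.007, -1.0]]
wrist_force: [0.4, -6.2, -0.8]
gripper_width: 0.0001
grasp_force: 3.2
```

Emit:
step_arm(steps=[[[0,0.1,0,0,0,0],[-0.01,0.1,0,0,0,0],[0,0,0,0,0,0],[0,0,0,0,0,0],[0,0,0,0,0,0]]])

```text
time: 39.52
ee_pos: [0.4348, 0.0031, 0.0381]
orientation: [[0.027, -1.0, -0.006], [-1.0, -0.027, -0.006], [0.006, 0.006, -1.0]]
wrist_force: [0.3, -12.1, 0.3]
gripper_width: 0.0002
grasp_force: 6.0
```

Firm contact at the expected place (TCP y 0.003). I'm backing off, retreating and verifying.

Emit:
step_arm(steps=[[[0,-0.5,0,0,0,0],[0,-1.5,0,0,0,0],[0,-1,2,0,0,0],[0,-1,3,0,0,0],[0,-3,3,0,0,0]]])

```text
time: 40.15
ee_pos: [0.4345, -0.0633, 0.1186]
orientation: [[0.033, -0.999, -0.009], [-0.999, -0.033, -0.001], [0.001, 0.009, -1.0]]
wrist_force: [0.0, -1.2, -0.5]
gripper_width: -0.0
grasp_force: 0.0
```

Emit:
step_arm(steps=[[[0,-4,1,0,0,0],[0,-4,1,0,0,0],[0,-4,0,0,0,0],[0,-4,0,0,0,0],[0,0,0,0,0,0]]])

```text
time: 40.78
ee_pos: [0.4338, -0.2271, 0.1384]
orientation: [[0.025, -1.0, -0.007], [-1.0, -0.025, -0.003], [0.003, 0.007, -1.0]]
wrist_force: [-0.1, -0.3, 0.1]
gripper_width: 0.0001
grasp_force: 0.0
```

```bash
python3 - <<'E'
from h import *
np.set_printoptions(precision=4,suppress=True)
s=cap("scene","s11");t=cap("top","t11")
print(bot.state()["ee_pos"])
ax=lambda y:.4325-.032*(y-.063)
for n,c in(("s",s),("t",t)):
    g=cv2.cvtColor(c["frame"],cv2.COLOR_RGB2GRAY).astype(np.float32)
    ys=np.arange(.21,-.02,-.005);xs=np.arange(-.010,.0101,.004)
    P=proj(c,[[ax(y)+x,y,.02] for y in ys for x in xs]).astype(np.float32).reshape(len(ys),len(xs),2)
    m=cv2.remap(g,P[...,0].copy(),P[...,1].copy(),cv2.INTER_LINEAR)
    print(n);[print("%.3f"%y,m[i].astype(int)) for i,y in enumerate(ys)]
a=cv2.imread("pics/scene0.png");b=cv2.imread("pics/s11.png")
d=cv2.absdiff(a,b).max(2);print("pouch diffs",d[238:288,243:278].mean(),d[338:392,250:300].mean(),"tubes",d[132:160,350:445].mean())
E
```

```text
[ 0.4341 -0.2236  0.1378]
s
0.210 [66 61 65 67 62 66]
0.205 [90 91 90 90 90 90]
0.200 [ 85  83  92  91 113 112]
0.195 [ 64 144 179 174 150 149]
0.190 [ 99 128 167 183 151 147]
0.185 [ 84  73 160 177 143 148]
0.180 [ 74  98 162 182 151 146]
0.175 [ 64  90 160 177 148 147]
0.170 [ 71 121 169 179 150 147]
0.165 [ 73 152 176 171 148 142]
0.160 [ 65 146 170 174 144 139]
0.155 [ 72 135 160 160 138 146]
0.150 [ 69  79 145 152 129 143]
0.145 [ 73  69 128 157 102 150]
0.140 [ 70  76 130 150 114 143]
0.135 [ 76  82 148 148 106 130]
0.130 [ 66  62 164 152  78  83]
0.125 [ 73 125 166 160 116  81]
0.120 [ 74 161 174 169 138  97]
0.115 [ 88 159 166 170 138  97]
0.110 [ 79 157 168 158 137  99]
0.105 [ 88 155 172 175 125  86]
0.100 [ 80 158 178 174 116  81]
0.095 [ 80 155 174 175 120  84]
0.090 [ 88 157 171 172 108  74]
0.085 [ 79 156 177 177 140 101]
0.080 [ 78 113 126 144 137 100]
0.075 [ 85  74  90 129  95  82]
0.070 [ 74  69 106 166 129  91]
0.065 [ 77  67 113 170 131  82]
0.060 [ 70  97 158 171 155 108]
0.055 [ 74 117 161 171 155 129]
0.050 [ 71 116 170 181 161 126]
0.045 [ 74 116 155 165 145 1
[... 1196 characters left out ...]
 180 170 119]
0.075 [101  92 120 128 123 104]
0.070 [107  90  77 149 163 121]
0.065 [107  88  81 142 169 104]
0.060 [103 101  90 157 165 120]
0.055 [104  86 137 170 173 155]
0.050 [103  85 142 168 174 156]
0.045 [106  76 138 162 165 156]
0.040 [106  74 136 172 170 159]
0.035 [106  81 137 174 163 161]
0.030 [103  84 134 174 175 159]
0.025 [100  86 133 174 176 159]
0.020 [100  88 135 170 176 159]
0.015 [100  83 123 152 162 150]
0.010 [104  81  93 102 109 115]
0.005 [103 100 106 104 106  91]
-0.000 [103 101 106 105 106 102]
-0.005 [ 99 104 107 105 106  88]
-0.010 [ 98 102 105 104 105  98]
-0.015 [ 97 106 105 104 106  99]
pouch diffs 12.502857142857144 41.650740740740744 tubes 10.385714285714286
```

```bash
python3 -c "
from workcell import bot
print(bot.job_done())"
```

```text
the job is handed in; nothing more can be done
None
```

The job is handed in at about 41 s robot time: tubes 1 and 3 were emptied and set upright (the middle tube was empty), and the final images show all three ampoules in the lane as one gap-free row against the stop; I never approached the pouches, but a crude image comparison there was inconclusive for pouch_d.

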